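# Set the steel kettle to boil

## Robot

A 6-joint arm with a two-finger parallel gripper is mounted at the origin on the work surface. World frame = base frame: x ahead of the robot, y to its left, z up, the work surface at z = 0. Lengths are in mm, angles in rad, forces in N, time in s.
With the tool pointing down it reaches from about 350 to 875 mm from the base axis. Payload 4.2 kg.
Tool frame: the origin (TCP) lies midway between the tips of the shut fingers; the grasp point (between the pads) lies 19 mm behind it; z points along the fingers, y is the line along which they close (so a half turn about z gives the same grasp; the last joint's range is limited). The gripper opens to 85 mm and grips with 20 to 120 N. Pads are 22 mm wide; open, the fingers measure 114 mm over their backs; the gripper's body (76 mm by 85 mm) begins 54 mm behind the grasp point. The pads swing forward as they close: fully open they stand 13 mm farther back than shut.
Start: joints at [-0.971, 0.385, 0.008, 0, -1.194, -0.259], TCP at [208.915, -589.028, 231.312] pointing down, gripper open.
Joint ranges: [-3.14, 3.14], [-1.21, 2.06], [-1.07, 1.41], [-3.16, 2.05], [-2.99, -0.16], [-3.1, 3.1]. Speed limits (rad/s): [2.79, 2.79, 3.14, 3.14, 3.14, 3.14].

## Interface

Orientations are given as a unit quaternion [x, y, z, w].
In Python, from bench import read_state, get_image, job_done gives the robot as it stands.
- The arm moves only by the shell command python3 -m jog 'ROWS'. ROWS is JSON, a list of rows, each a list of 3 entries, a list of its own where there are three numbers: the shift along the world's x, y, z scaled (see below), then the turn, a rotation vector about the world's x, y, z scaled (see below), then the gripper's target within -1 to 1 (shut at 1, half-way at 0, fully open at -1). In form: [[[x, y, z], [wx, wy, wz], claw], ...]. A call has 1 to 20 rows; each row is the pose to reach, as a shift and turn from the pose commanded when the call began; what a row does not reach only later rows make up. The controller multiplies each number of a shift by 10 cm and each number of a turn by 120 degrees. A row lasts 1/10 s, in which the tool goes at most 50 mm and 8.59 degrees, less where a joint would pass 70% of its speed; a pose out of reach is approached as far as the arm can. A call with a number of a shift or a turn outside -1 to 1 is refused whole. A call with a gripper value outside its range is refused whole. The fingers move at their own pace and stop on an object; the grip force is fixed at half the most. Time passes only in rows, so rows that repeat a pose let the fingers close. It gives the time, the measured TCP pose, the force, the opening and the grip force at its end, in the units of the state.
- read_state(): the state, without advancing time (a new reading comes with each control period).
- get_image(name): name is "scene" or "top"; returns a dict with "frame" (480x640x3 uint8, red, green, blue), "range_z" (480x640 float32, mm along the optical axis (not along the pixel's ray), 0 where there is no reading), "fx", "fy", "cx", "cy" (pixels), "distortion" ([k1, k2, p1, p2, k3] as OpenCV has them; the pictures are not rectified), "R" (3x3) and "t" (3): a world point X has camera coordinates R X + t. Camera axes: x right, y down, z forward; pixel columns grow to the right and rows downward; lengths in mm; the calibration is good to about 2 mm. A picture is of the moment at which its call begins.
- job_done(): hands the job in; it is judged then, once.
The state is a dict: "clock": time; "joints": joint angles; "joint_vel": joint speeds; "joint_efforts": joint torques, N m; "position": TCP position; "ee_rot": TCP orientation; "contact_force": force on the tool from outside, world axes, zero at the start; "wrist_torque": the same for the moment, N m; "gripper_width": finger opening in mm; "grasp_force": force on a finger pad.
Only numpy, scipy, OpenCV 4.12 (cv2) and the standard library are available. Lean on these libraries where they do the work, as an engineer would, in place of code of your own. Each camera call takes 0.05 s, during which the arm holds its last target. There are 200 camera calls.

## Task

Set the steel kettle, the one with the black handle and its lid standing open, to boil: push the lid fully shut with your fingertips, then press the orange start button on that kettle's own base all the way down, gently, and take your hand away. Do not lift or shove either kettle, press no other button, and leave the mugs, jars, tin and spoon where they are.

Things in the scene. Friction and masses are not known exactly. Their poses are not given: they have to be found in the camera images.
- steel_kettle: the brushed-steel, black-handled electric kettle, 188 mm tall to the rim (lid 9 mm more), 148 mm across at the foot, 122 mm at the rim; loop handle on its -x side reaching 135 mm from the axis, pouring lip on its +x side. Loose, 0.9 kg; stands on its power base over a central connector. Origin: centre of the underside, z up. Lid open
- steel_lid (a joint): the steel kettle's lid: opening angle in rad, 0 = fully shut, starts about 0.55 to 0.95, stop at 1.25. It turns about the kettle's y axis; the free edge rises as it opens. The hinge is stiff (0.1 N m) and stays where it is left; 1 to 2 N pushing down on the middle of the lid swings it
- steel_lid_hinge (a point): point on the steel lid's hinge line (frame of the lid: x along the lid from the hinge to its free edge, z out of its top face); 188 mm above the kettle's underside, 62 mm from the kettle's axis on the handle side
- steel_lid_press (a point): middle of the steel lid's flat top face, 64 mm from the hinge; lid frame (x towards the free edge, z out of the top face). Lid: steel disc 118 mm across, 8 mm thick, free edge 123 mm from the hinge. When shut the face is level, 197 mm above the kettle's underside
- steel_base: the steel kettle's black power base, fixed, 22 mm high: round plate of 170 mm, joined on its -y side to a control strip 170 mm long in x that reaches y = -185 mm. Origin: kettle's axis, table level. Button row at y = -145 mm, 71 mm clear of the kettle's foot: blue at x = -60 mm, orange -20, white +20, then a dark display at +60
- steel_warm_top (a point): centre of the top of the blue keep-warm button, 20 mm across, nearest the robot, on the steel kettle's base; stands 7 mm proud of the strip (29 mm above the table); frame as the base's
- steel_warm (a joint): how far the steel base's warm button is pressed down, m: 0 = up, 0.004 = fully down; sprung, 1.2 N to start and 4 N fully down, comes back up when let go
- steel_start_top (a point): centre of the top of the orange start button, 24 mm across, the middle one of the three, on the steel kettle's base; stands 7 mm proud of the strip (29 mm above the table); frame as the base's
- steel_start (a joint): how far the steel base's start button is pressed down, m: 0 = up, 0.004 = fully down; sprung, 1.2 N to start and 4 N fully down, comes back up when let go
- steel_temp_top (a point): centre of the top of the white temperature button, 20 mm across, next to the display, on the steel kettle's base; stands 7 mm proud of the strip (29 mm above the table); frame as the base's
- steel_temp (a joint): how far the steel base's temp button is pressed down, m: 0 = up, 0.004 = fully down; sprung, 1.2 N to start and 4 N fully down, comes back up when let go
- white_base: the white kettle's black power base, fixed, 22 mm high: round plate of 170 mm, joined on its -y side to a control strip 170 mm long in x that reaches y = -185 mm. Origin: kettle's axis, table level. Button row at y = -145 mm, 71 mm clear of the kettle's foot: blue at x = -60 mm, orange -20, white +20, then a dark display at +60
- white_warm (a joint): how far the white base's warm button is pressed down, m: 0 = up, 0.004 = fully down; sprung, 1.2 N to start and 4 N fully down, comes back up when let go
- white_start_top (a point): centre of the top of the orange start button, 24 mm across, the middle one of the three, on the white kettle's base; stands 7 mm proud of the strip (29 mm above the table); frame as the base's
- white_start (a joint): how far the white base's start button is pressed down, m: 0 = up, 0.004 = fully down; sprung, 1.2 N to start and 4 N fully down, comes back up when let go
- white_temp (a joint): how far the white base's temp button is pressed down, m: 0 = up, 0.004 = fully down; sprung, 1.2 N to start and 4 N fully down, comes back up when let go
- white_kettle: the white, grey-handled electric kettle, 188 mm tall to the rim (lid 9 mm more), 148 mm across at the foot, 122 mm at the rim; loop handle on its -x side reaching 135 mm from the axis, pouring lip on its +x side. Loose, 0.9 kg; stands on its power base over a central connector. Origin: centre of the underside, z up. Lid shut
- blue_mug: blue mug, 95 mm tall, 82 mm across, handle at its +y side; origin at the centre of the underside
- white_mug: white mug, 95 mm tall, 82 mm across, handle at its +y side; origin at the centre of the underside
- coffee_jar: brown glass coffee jar, red cap, 125 mm tall, 76 mm across; origin at the centre of the underside
- tea_tin: green round tea tin, 105 mm tall, 72 mm across; origin at the centre of the underside
- sugar_jar: clear glass sugar jar, steel cap, 100 mm tall, 72 mm across; origin at the centre of the underside
- teaspoon: steel spoon lying on the table on the right, 140 mm long; origin under its middle, x along it

How it is judged:
By the outcome, as a careful person would: the job done as asked, in the order asked, and still so for the second after the job is handed in, with the robot touching nothing.
It also fails if it takes over 48 s, if anything falls off the work surface, if the arm or the gripper's body presses on something with over 40 N, if the wrist force passes 120 N, or if a joint passes its speed limit or range.

## Working session

There is one attempt and no reset: what is moved stays moved. The work goes in short steps, Python scripts to look and compute and a shell command to move; the robot and the scene stay as the last step left them, time stands still between calls to the robot, and variables do not carry over. Pictures are saved under pics/ and viewed, at most 10 in all, crops included, and the job is handed in when it is done.

```bash
mkdir -p pics
cat > h.py <<'E'
import numpy as np,cv2
from bench import *
def load(n):
    d=get_image(n); np.savez(f'/tmp/{n}.npz',**d); cv2.imwrite(f'pics/{n}_{int(read_state()["clock"]*100)}.png',d['frame'][...,::-1]); return d
def cloud(d):
    K=np.array([[d['fx'],0,d['cx']],[0,d['fy'],d['cy']],[0,0,1]],float)
    v,u=np.mgrid[:480,:640]; p=np.stack([u,v],-1).reshape(-1,1,2).astype(np.float64)
    n=cv2.undistortPoints(p,K,np.array(d['distortion'],float)).reshape(480,640,2)
    z=d['range_z'][...,None]; c=np.concatenate([n*z,z],-1)
    return (c-np.array(d['t']))@np.array(d['R'])
E
python3 - <<'E'
from h import *
for n in('scene','top'): load(n)
print(read_state())
E
ls pics
```

```text
{'clock': 0.1, 'joints': array([-9.71372071e-01,  3.85501750e-01,  6.77944932e-03, -4.25309406e-04,
       -1.19401244e+00, -2.58624030e-01]), 'joint_vel': array([-0.00047524, -0.00144393,  0.00262797,  0.0035459 ,  0.00065382,
        0.0005621 ]), 'joint_efforts': array([-3.39385415e-04, -3.93319952e+01,  1.88929296e+01,  4.19797227e+00,
       -2.57839194e-03,  3.15853796e-06]), 'position': array([ 208.75802802, -588.55872148,  230.32571733]), 'ee_rot': array([-1.69499299e-01,  9.85529811e-01,  9.63593935e-04, -2.23426273e-04]), 'contact_force': array([ 0.00899433, -0.22314031, -0.53208484]), 'wrist_torque': array([ 0.01276927, -0.02575384,  0.02283084]), 'grasp_force': 0.0, 'gripper_width': 85.263393417852}
scene_5.png
top_10.png
```

View pics/scene_5.png

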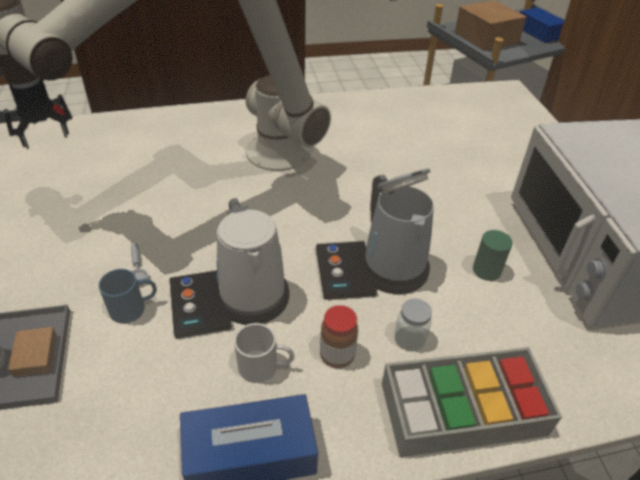

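View pics/top_10.png

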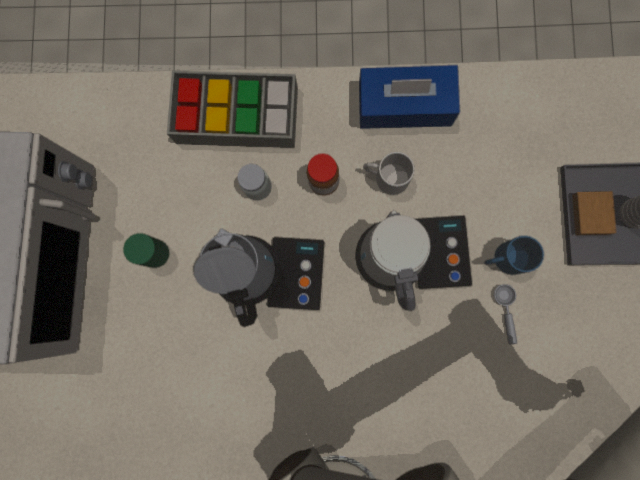

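The scene view shows the steel kettle at about (400,235) with its lid open, and its base strip to the left, with the orange button at (335,260). In the top view its lid is at (225,270), its handle at (245,312), and its orange button at (305,282). The white kettle's buttons are at x≈453. Next I measure these.

Run:
```python
from h import *
D={n:dict(np.load(f'/tmp/{n}.npz')) for n in('scene','top')}
C={n:cloud(D[n]) for n in D}
def blob(n,box,lo,hi):
    u0,u1,v0,v1=box; f=D[n]['frame'][v0:v1,u0:u1]; h=cv2.cvtColor(f,cv2.COLOR_RGB2HSV)
    m=cv2.inRange(h,lo,hi)>0; P=C[n][v0:v1,u0:u1][m]; return m.sum(),np.median(P,0).round(1),P.mean(0).round(1)
for n,b in(('top',(290,325,235,310)),('scene',(318,352,240,290))):
    print(n,'orange',blob(n,b,(2,130,90),(20,255,255)),'blue',blob(n,b,(100,120,60),(125,255,255)),'white',blob(n,b,(0,0,130),(180,70,255)))
P=np.concatenate([C[n].reshape(-1,3)[D[n]['range_z'].ravel()>0] for n in C])
o=blob('top',(290,325,235,310),(2,130,90),(20,255,255))[1]
near=P[(abs(P[:,0]-o[0]-30)<180)&(P[:,1]-o[1]>40)&(P[:,1]-o[1]<260)]
# lid: from top camera
Q=C['top'].reshape(-1,3);ok=D['top']['range_z'].ravel()>0
Q=Q[ok&(abs(Q[:,0]-o[0]-20)<180)&(Q[:,1]-o[1]>40)&(Q[:,1]-o[1]<260)]
for z0 in range(100,320,20):
    s=Q[(Q[:,2]>z0)&(Q[:,2]<=z0+20)]
    if len(s): print(z0,len(s),s.mean(0).round(0),s.min(0).round(0),s.max(0).round(0))
# kettle base disc/ body circle from both clouds
for z0 in (30,60,90,120,150,180):
    s=near[(near[:,2]>z0)&(near[:,2]<z0+15)&(near[:,1]-o[1]>60)]
    if len(s)>20:
        print('slice',z0,len(s),s.min(0).round(0),s.max(0).round(0))
# strip points edges
T=C['top'].reshape(-1,3); V=D['top']['frame'].reshape(-1,3).max(1)
uu=np.tile(np.arange(640),480);vv=np.repeat(np.arange(480),640)
m=(uu>268)&(uu<328)&(vv>230)&(vv<315)&(T[:,2]>12)&(T[:,2]<35)
s=T[m];print('strip',s.min(0).round(0),s.max(0).round(0),np.median(s[:,2]),cv2.minAreaRect(s[:,:2].astype(np.float32)))
np.savez('/tmp/q.npz',Q=Q)
# lid ransac plane
L=Q[Q[:,2]>205]; rng=np.random.default_rng(0);best=None
for _ in range(400):
    a=L[rng.choice(len(L),3,False)];nn=np.cross(a[1]-a[0],a[2]-a[0]);l=np.linalg.norm(nn)
    if l<100: continue
    nn/=l; inl=abs((L-a[0])@nn)<3
    if best is None or inl.sum()>best.sum():best=inl
I=L[best];c=I.mean(0);n=np.linalg.svd(I-c)[2][2];n*=np.sign(n[2]);print('lid',best.sum(),len(L),c,n,'angle',np.arccos(n[2]),I.min(0),I.max(0),'top pt',I[I[:,2].argmax()],'low',I[I[:,2].argmin()])
```

```text
top orange (np.int64(73), array([506.6,  65.9,  29.6]), array([507.4,  66. ,  29.4])) blue (np.int64(44), array([468.6,  68.7,  29.4]), array([467.9,  68.9,  29.7])) white (np.int64(258), array([551.1,  32.8,   1.5]), array([553.9,  42.3,  11. ]))
scene orange (np.int64(54), array([509.5,  65.1,  28.1]), array([509. ,  65.3,  27.8])) blue (np.int64(11), array([470.1,  67.4,  28.7]), array([470.4,  68.1,  28.5])) white (np.int64(205), array([5.099e+02, 6.000e+01, 5.000e-01]), array([488.9,  59.4,   8.7]))
100 150 [516. 159. 110.] [416. 137. 100.] [608. 258. 120.]
120 151 [523. 162. 131.] [412. 138. 120.] [608. 257. 140.]
140 174 [525. 161. 150.] [410. 140. 140.] [606. 263. 160.]
160 178 [528. 169. 170.] [411. 142. 160.] [604. 264. 180.]
180 271 [505. 173. 191.] [409. 144. 180.] [601. 263. 200.]
200 780 [518. 195. 209.] [420. 147. 200.] [611. 267. 220.]
220 310 [486. 195. 232.] [474. 152. 220.] [508. 243. 240.]
240 599 [503. 199. 250.] [482. 145. 240.] [527. 257. 260.]
260 662 [521. 202. 270.] [498. 146. 260.] [562. 260. 280.]
280 629 [539. 207. 290.] [514. 153. 280.] [565. 258. 300.]
300 186 [553. 211. 304.] [537. 179. 300.] [564. 239. 309.]
slice 30 512 [470. 130.  30.] [716. 270.  45.]
slice 60 496 [432. 135.  60.] [716. 274.  75.]
slice 90 460 [424. 136.  90.] [613. 272. 105.]
slice 120 610 [412. 137. 120.] [612. 271. 135.]
slice 150 739 [410. 141. 150.] [609. 272. 165.]
slice 180 791 [409. 144. 180.] [614. 269. 195.]
strip [440.  20.  13.] [620. 151.  35.] 22.805291489465883 ((529.6922607421875, 90.21314239501953), (132.18191528320312, 172.26495361328125), 85.51504516601562)
lid 2319 3013 [514.6966124  202.05050441 263.80887798] [-0.70711168 -0.18659747  0.68203699] angle 0.8202519263428429 [458.13795716 145.32974363 205.33946793] [560.0409093  259.63501352 309.37987415] top pt [552.52988707 218.61437252 309.37987415] low [460.0140506  183.80817984 205.33946793]
```

```bash
python3 -m jog '[[[0,0.2,0.3],[0,0,0],1],[[0.15,0.5,0.7],[0,0,0],1],[[0.38,1,1],[0,0,0],1]]'
python3 -m jog '[[[0.13,0.33,0.1],[0,0,0],1],[[0.26,0.67,0.2],[0,0,0],1],[[0.39,1,0.2],[0,0,0],1]]'
python3 -m jog '[[[0.13,0.33,0],[0,0,0],1],[[0.26,0.67,0],[0,0,0],1],[[0.39,1,0],[0,0,0],1]]'
python3 -m jog '[[[0.13,0.33,0],[0,0,0],1],[[0.26,0.67,0],[0,0,0],1],[[0.39,1,0],[0,0,0],1]]'
```

```text
clock: 0.4
position: [241.5, -501.1, 325.7]
ee_rot: [-0.168, 0.986, -0.001, -0.0]
contact_force: [1.3, 0.3, 1.0]
gripper_width: 43.9
grasp_force: 0.0
clock: 0.7
position: [281.1, -399.6, 345.4]
ee_rot: [-0.17, 0.986, -0.001, 0.001]
contact_force: [1.2, 0.9, -0.3]
gripper_width: 0.1
grasp_force: 0.0
clock: 1.0
position: [319.5, -299.1, 343.8]
ee_rot: [-0.169, 0.986, 0.0, -0.0]
contact_force: [1.0, -0.3, 0.1]
gripper_width: 0.1
grasp_force: 0.0
clock: 1.3
position: [358.5, -199.2, 343.9]
ee_rot: [-0.17, 0.986, 0.0, -0.0]
contact_force: [0.7, -0.0, -0.2]
gripper_width: 0.1
grasp_force: 0.0
```

```bash
python3 -m jog '[[[0.13,0.33,0],[0,0,0],1],[[0.26,0.67,0],[0,0,0],1],[[0.4,1,0],[0,0,0],1]]'
python3 -m jog '[[[0.13,0.33,0],[0,0,0],1],[[0.26,0.67,0],[0,0,0],1],[[0.4,1,0],[0,0,0],1]]'
python3 -m jog '[[[0.13,0.33,0],[0,0,0],1],[[0.26,0.67,0],[0,0,0],1],[[0.4,1,0],[0,0,0],1]]'
python3 -m jog '[[[0.13,0.33,0],[0,0,0],1],[[0.26,0.67,0],[0,0,0],1],[[0.38,0.95,0],[0,0,0],1],[[0.4,1,0],[0,0,0],1],[[0.4,1,0],[0,0,0],1],[[0.4,1,0],[0,0,0],1]]'
python3 - <<'E'
from h import *
s=read_state();print(s['position'],s['contact_force'],s['wrist_torque'],s['joints'])
E
```

```text
clock: 1.6
position: [398.4, -99.2, 344.0]
ee_rot: [-0.17, 0.985, 0.0, -0.0]
contact_force: [0.6, -0.5, -1.0]
gripper_width: -0.0
grasp_force: 0.0
clock: 1.9
position: [438.4, 0.8, 343.9]
ee_rot: [-0.17, 0.985, 0.0, -0.0]
contact_force: [1.0, 0.1, 0.7]
gripper_width: 0.2
grasp_force: 0.0
clock: 2.2
position: [478.5, 100.8, 343.8]
ee_rot: [-0.17, 0.985, 0.0, -0.0]
contact_force: [0.9, -0.7, 1.5]
gripper_width: 0.2
grasp_force: 0.0
clock: 2.8
position: [518.1, 198.6, 343.9]
ee_rot: [-0.169, 0.986, -0.0, -0.0]
contact_force: [-0.4, -0.7, -0.4]
gripper_width: -0.0
grasp_force: 0.0
[518.13175064 198.61063559 343.92342885] [-0.42622362 -0.68368835 -0.42086563] [-0.00352961  0.03057154 -0.01144047] [ 6.58142132e-01  2.06825017e-01  3.56952942e-02 -4.26937187e-05
 -1.40051479e+00 -1.88847349e+00]
```

```bash
python3 -m jog '[[[0,0.02,-0.2],[0,0,0],1],[[0,0.04,-0.4],[0,0,0],1],[[0,0.04,-0.56],[0,0,0],1],[[0,0.04,-0.6],[0,0,0],1],[[0,0.04,-0.6],[0,0,0],1]]'
python3 -m jog '[[[0.02,0.01,-0.04],[0,0,0],1],[[0.04,0.01,-0.08],[0,0,0],1],[[0.06,0.02,-0.12],[0,0,0],1],[[0.08,0.02,-0.16],[0,0,0],1],[[0.1,0.03,-0.2],[0,0,0],1]]'
python3 -m jog '[[[0.02,0.01,-0.04],[0,0,0],1],[[0.04,0.01,-0.08],[0,0,0],1],[[0.06,0.02,-0.12],[0,0,0],1],[[0.08,0.02,-0.16],[0,0,0],1],[[0.1,0.03,-0.2],[0,0,0],1]]'
```

```text
clock: 3.3
position: [518.3, 202.3, 284.3]
ee_rot: [-0.169, 0.986, -0.0, -0.0]
contact_force: [0.9, -0.1, 0.2]
gripper_width: 0.1
grasp_force: 0.0
clock: 3.8
position: [528.8, 206.3, 263.9]
ee_rot: [-0.17, 0.986, -0.0, 0.0]
contact_force: [-0.8, -0.2, 1.3]
gripper_width: -0.2
grasp_force: 0.5
clock: 4.3
position: [538.7, 209.2, 243.7]
ee_rot: [-0.17, 0.986, -0.0, -0.0]
contact_force: [0.0, -1.1, 0.7]
gripper_width: -0.1
grasp_force: 0.5
```

Pushing with low force. Carry on slowly to the shut height of about 219–222.

```bash
python3 -m jog '[[[0.02,0.01,-0.04],[0,0,0],1],[[0.04,0.01,-0.08],[0,0,0],1],[[0.06,0.01,-0.12],[0,0,0],1],[[0.06,0.02,-0.16],[0,0,0],1],[[0.06,0.02,-0.19],[0,0,0],1],[[0.06,0.02,-0.19],[0,0,0],1]]'
python3 -m jog '[[[0,0,-0.01],[0,0,0],1],[[0,0,-0.02],[0,0,0],1],[[0,0,-0.02],[0,0,0],1]]'
```

```text
clock: 4.9
position: [544.4, 211.3, 224.6]
ee_rot: [-0.17, 0.986, -0.0, -0.0]
contact_force: [-0.2, 0.4, -0.3]
gripper_width: -0.2
grasp_force: 0.0
clock: 5.2
position: [544.6, 211.4, 223.2]
ee_rot: [-0.17, 0.986, 0.0, 0.0]
contact_force: [0.4, 0.5, -0.5]
gripper_width: -0.0
grasp_force: 0.1
```

```bash
python3 -m jog '[[[0,0,-0.01],[0,0,0],1],[[0,0,-0.02],[0,0,0],1],[[0,0,-0.02],[0,0,0],1]]'
python3 -m jog '[[[0,0,-0.01],[0,0,0],1],[[0,0,-0.01],[0,0,0],1],[[0,0,-0.01],[0,0,0],1]]'
```

```text
clock: 5.5
position: [544.6, 211.3, 221.1]
ee_rot: [-0.17, 0.986, 0.0, 0.0]
contact_force: [-0.2, 0.5, 0.7]
gripper_width: 0.0
grasp_force: 0.3
clock: 5.8
position: [544.5, 211.3, 220.0]
ee_rot: [-0.17, 0.986, -0.0, -0.0]
contact_force: [0.6, 1.5, -0.5]
gripper_width: 0.1
grasp_force: 0.2
```

Run:
```python
from h import *
f=[]
d=load('scene'); f.append(read_state()['contact_force']); d=load('top');f.append(read_state()['contact_force']); print(np.round(f,1))
C=cloud(dict(np.load('/tmp/top.npz')));Q=C.reshape(-1,3)
for p in ((580,200),(590,225),(500,170),(500,225),(520,240),(560,180)):
    m=np.hypot(Q[:,0]-p[0],Q[:,1]-p[1])<8; m&=(Q[:,2]>180)&(Q[:,2]<260); print(p,m.sum(),np.median(Q[m,2]) if m.any() else 0)
im=load('scene')['frame'][150:310,330:480,::-1]; cv2.imwrite('pics/c1.png',cv2.resize(im,None,fx=4,fy=3.7))
```

```text
[[-0.1 -0.3  1.4]
 [-0.1  0.2 -0.4]]
(580, 200) 11 221.44858102713383
(590, 225) 0 0
(500, 170) 57 217.56087689840857
(500, 225) 47 220.51364789704883
(520, 240) 16 221.08971155380263
(560, 180) 9 222.07606327817513
```

```bash
python3 -m jog '[[[0,0,-0.005],[0,0,0],1],[[0,0,-0.01],[0,0,0],1],[[0,0,-0.01],[0,0,0],1]]'
python3 -m jog '[[[0,0,-0.005],[0,0,0],1],[[0,0,-0.01],[0,0,0],1],[[0,0,-0.01],[0,0,0],1]]'
```

```text
clock: 6.25
position: [544.5, 211.3, 219.1]
ee_rot: [-0.17, 0.986, -0.0, -0.0]
contact_force: [0.0, -0.9, 0.4]
gripper_width: -0.1
grasp_force: 0.2
clock: 6.55
position: [544.6, 211.3, 218.6]
ee_rot: [-0.17, 0.985, 0.0, 0.0]
contact_force: [-0.5, 0.2, 3.1]
gripper_width: 0.1
grasp_force: 1.7
```

View pics/c1.png

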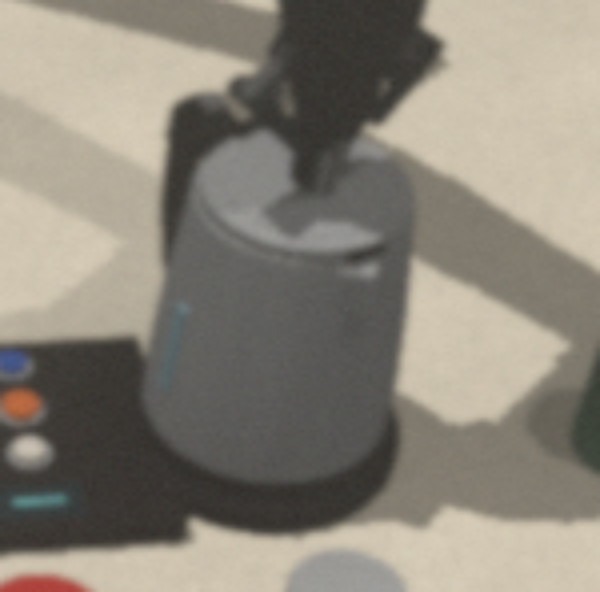

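The crop shows the lid level on the kettle at about (300,200), with the fingertips on its middle and force now rising at z = 218.6. I press slightly more to seat it, then lift.

```bash
python3 -m jog '[[[0,0,-0.01],[0,0,0],1],[[0,0,-0.01],[0,0,0],1],[[0,0,-0.01],[0,0,0],1]]'
python3 -m jog '[[[0,0,-0.01],[0,0,0],1],[[0,0,-0.01],[0,0,0],1],[[0,0,-0.01],[0,0,0],1]]'
python3 -m jog '[[[0,0,0.05],[0,0,0],1],[[0,0,0.25],[0,0,0],1],[[0,0,0.6],[0,0,0],1],[[0,-0.3,0.7],[0,0,0],1],[[-0.2,-0.8,0.7],[0,0,0],1],[[-0.37,-1,0.7],[0,0,0],1],[[-0.37,-1,0.7],[0,0,0],1]]'
```

```text
clock: 6.85
position: [544.6, 211.3, 218.5]
ee_rot: [-0.17, 0.985, -0.0, 0.001]
contact_force: [-1.9, -0.8, 7.4]
gripper_width: -0.4
grasp_force: 3.5
clock: 7.15
position: [544.6, 211.3, 218.4]
ee_rot: [-0.17, 0.985, 0.0, 0.001]
contact_force: [-4.0, -0.7, 10.1]
gripper_width: 0.0
grasp_force: 5.1
clock: 7.85
position: [505.4, 108.7, 286.2]
ee_rot: [-0.168, 0.986, 0.0, -0.001]
contact_force: [1.1, -0.3, 0.6]
gripper_width: 0.2
grasp_force: 0.0
```

Run:
```python
from h import *
s=read_state();print(s['position'],s['contact_force'])
d=load('top');C=cloud(d);Q=C.reshape(-1,3)
m=(np.hypot(Q[:,0]-538,Q[:,1]-209)<52)&(Q[:,2]>190)&(Q[:,2]<235);L=Q[m]
A=np.c_[L[:,:2]-[538,209],np.ones(len(L))];c=np.linalg.lstsq(A,L[:,2],rcond=None)[0];print('lid',len(L),c)
d=load('scene');print(Q.shape)
cv2.imwrite('pics/c2.png',cv2.resize(d['frame'][140:310,300:480,::-1],None,fx=4,fy=3.5))
```

```text
[505.41129431 108.67299928 286.23668058] [ 1.12146865 -0.25329518  0.63732947]
lid 0 [0. 0. 0.]
(307200, 3)
```

View pics/c2.png

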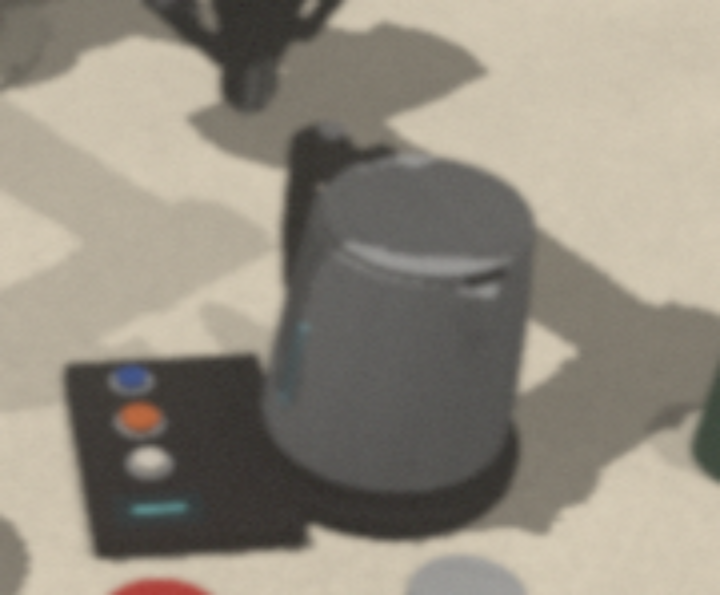

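The lid is shut flat, seen at crop (425,200). The kettle hasn't moved on its base, and the orange button is at crop (140,417). Next I go above the button.

```bash
python3 -m jog '[[[0.01,-0.25,0],[0,0,0],1],[[0.02,-0.43,-0.2],[0,0,0],1],[[0.02,-0.44,-0.6],[0,0,0],1],[[0.02,-0.44,-1],[0,0,0],1],[[0.02,-0.44,-1],[0,0,0],1]]'
python3 -m jog '[[[0,0,-0.4],[0,0,0],1],[[0,0,-0.8],[0,0,0],1],[[0,0,-1],[0,0,0],1],[[0,0,-1],[0,0,0],1],[[0,0,-1],[0,0,0],1]]'
```

```text
clock: 8.45
position: [506.3, 66.7, 180.4]
ee_rot: [-0.169, 0.986, -0.001, -0.006]
contact_force: [-0.3, -0.2, -0.8]
gripper_width: 0.0
grasp_force: 0.0
clock: 8.95
position: [511.4, 68.3, 87.6]
ee_rot: [-0.17, 0.985, -0.0, 0.001]
contact_force: [0.1, -0.1, -0.9]
gripper_width: 0.2
grasp_force: 0.0
```

```bash
python3 -m jog '[[[-0.02,-0.02,-0.2],[0,0,0],1],[[-0.02,-0.02,-0.42],[0,0,0],1],[[-0.02,-0.02,-0.45],[0,0,0],1],[[-0.02,-0.02,-0.45],[0,0,0],1]]'
python3 - <<'E'
from h import *
print(read_state()['position'])
d=load('scene');cv2.imwrite('pics/c3.png',cv2.resize(d['frame'][180:310,290:460,::-1],None,fx=4.5,fy=4.5))
E
```

```text
clock: 9.35
position: [508.8, 65.9, 42.5]
ee_rot: [-0.17, 0.985, 0.0, 0.001]
contact_force: [0.9, -0.1, 1.2]
gripper_width: 0.1
grasp_force: 0.0
[508.82214673  65.88996287  42.51153833]
```

View pics/c3.png

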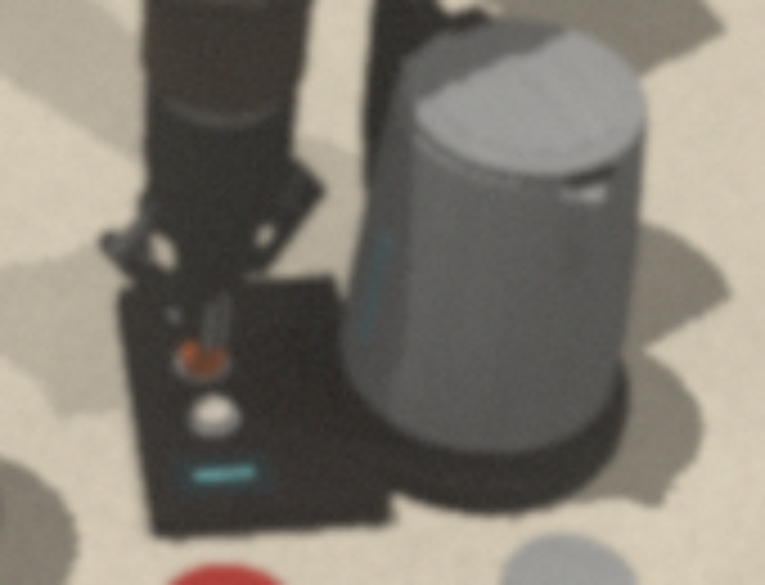

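The fingertips sit directly above the orange button, at crop (203,358), and the white button is clear at (214,415). I press slowly.

```bash
python3 -m jog '[[[0,0,-0.06],[0,0,0],1],[[0,0,-0.12],[0,0,0],1],[[0,0,-0.13],[0,0,0],1],[[0,0,-0.13],[0,0,0],1]]'
python3 -m jog '[[[0,0,-0.01],[0,0,0],1],[[0,0,-0.02],[0,0,0],1],[[0,0,-0.02],[0,0,0],1],[[0,0,-0.02],[0,0,0],1]]'
python3 -m jog '[[[0,0,-0.01],[0,0,0],1],[[0,0,-0.02],[0,0,0],1],[[0,0,-0.02],[0,0,0],1],[[0,0,-0.02],[0,0,0],1]]'
```

```text
clock: 9.8
position: [507.8, 65.4, 28.2]
ee_rot: [-0.17, 0.985, -0.0, 0.0]
contact_force: [0.2, 1.0, 1.6]
gripper_width: -0.2
grasp_force: 0.8
clock: 10.2
position: [507.8, 65.4, 26.3]
ee_rot: [-0.17, 0.986, 0.0, 0.0]
contact_force: [-1.2, 1.8, 3.1]
gripper_width: -0.1
grasp_force: 1.5
clock: 10.6
position: [507.8, 65.4, 25.0]
ee_rot: [-0.17, 0.985, -0.0, 0.0]
contact_force: [-2.5, 1.1, 8.8]
gripper_width: 0.2
grasp_force: 4.7
```

Bottomed out: 8.8 N at the 4 mm stop. I hold briefly, then withdraw.

```bash
python3 -m jog '[[[0,0,-0.005],[0,0,0],1],[[0,0,-0.005],[0,0,0],1],[[0,0,-0.005],[0,0,0],1]]'
python3 -m jog '[[[0,0,0.05],[0,0,0],1],[[0,0,0.25],[0,0,0],1],[[0,0,0.6],[0,0,0],1],[[0,0,1],[0,0,0],1],[[0,0,1],[0,0,0],1]]'
python3 -m jog '[[[0,0,0.4],[0,0,0],1],[[0,0,0.8],[0,0,0],1],[[-0.1,-0.3,1],[0,0,0],1],[[-0.4,-0.6,1],[0,0,0],1],[[-0.6,-1,1],[0,0,0],1],[[-0.6,-1,1],[0,0,0],1]]'
python3 -m jog '[[[-0.1,-0.4,0],[0,0,0],1],[[-0.2,-0.8,0],[0,0,0],1],[[-0.2,-1,0],[0,0,0],1],[[-0.2,-1,0],[0,0,0],1],[[-0.2,-1,0],[0,0,0],1]]'
python3 - <<'E'
from h import *
print(read_state()['contact_force'])
load('top');d=load('scene');cv2.imwrite('pics/c4.png',d['frame'][...,::-1])
Q=cloud(dict(np.load('/tmp/top.npz'))).reshape(-1,3)
L=Q[(np.hypot(Q[:,0]-538,Q[:,1]-209)<50)&(Q[:,2]>190)&(Q[:,2]<240)]
print(len(L),np.linalg.lstsq(np.c_[L[:,:2]-[538,209],np.ones(len(L))],L[:,2],rcond=None)[0])
E
```

```text
clock: 10.9
position: [507.8, 65.4, 24.9]
ee_rot: [-0.17, 0.985, -0.0, 0.0]
contact_force: [-3.9, 1.0, 11.8]
gripper_width: 0.2
grasp_force: 6.2
clock: 11.4
position: [510.7, 66.2, 128.4]
ee_rot: [-0.17, 0.985, 0.001, 0.005]
contact_force: [0.5, 0.5, -0.4]
gripper_width: 0.1
grasp_force: 0.0
clock: 12.0
position: [444.0, -37.6, 222.7]
ee_rot: [-0.168, 0.986, 0.0, -0.002]
contact_force: [-0.1, 0.3, -0.6]
gripper_width: -0.2
grasp_force: 0.0
clock: 12.5
position: [427.3, -134.7, 222.8]
ee_rot: [-0.169, 0.986, 0.0, -0.001]
contact_force: [0.2, -0.2, 0.5]
gripper_width: -0.4
grasp_force: 0.0
[ 0.22332457 -0.21902344  0.54141982]
1898 [ 4.67122225e-03 -4.76900110e-04  2.19737729e+02]
```

View pics/c4.png

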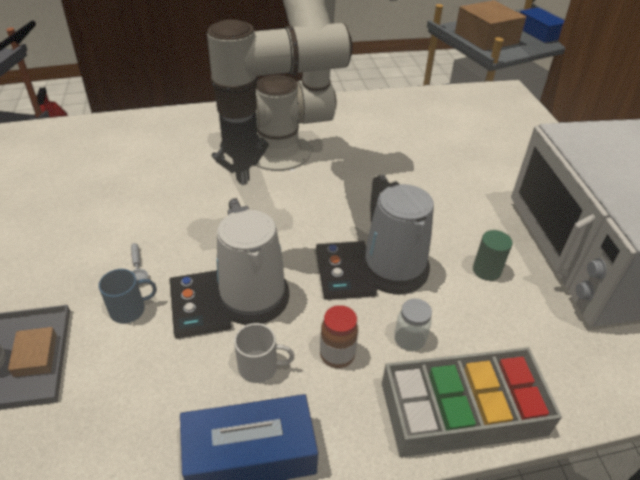

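The picture shows the lid shut flat (tilt under 0.005, face at 219.7 mm), both kettles and all the small items where they were, and the hand free at (240,175). I raise it a bit more for clearance and hand in.

```bash
python3 -m jog '[[[0,0,0.3],[0,0,0],1],[[0,0,0.6],[0,0,0],1],[[0,0,0.8],[0,0,0],1],[[0,0,0.8],[0,0,0],1],[[0,0,0.8],[0,0,0],1],[[0,0,0.8],[0,0,0],1]]'; python3 -c "
from bench import *
print(job_done())"
```

```text
clock: 13.2
position: [427.0, -134.1, 302.3]
ee_rot: [-0.17, 0.985, 0.0, -0.001]
contact_force: [0.2, -0.8, 0.1]
gripper_width: -0.0
grasp_force: 0.0
the job is handed in; nothing more can be done
None
```

I pushed the steel kettle's lid fully shut, pressed its orange start button to the stop (about 12 N at most), and took the hand well clear. In the last picture both kettles and the other items were where they started, and I handed the job in at 13.2 s; no verdict came back.

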